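Cover the bedside water pot

TASK

Someone left a teal headband straddling the mouth of the steel lota, so the water pot cannot be covered. Hang the headband over the bar of the small towel stand, one leg on each side of the bar, and set the steel lid on the lota, knob up, so that it sits seated and level. Put both down rather than dropping them, keep the lota upright and in its place, and do not disturb the other things on the table.

Things in the scene. Friction and masses are not known exactly. Their poses are not given: they have to be found in the camera images.
- lota: round steel water pot (lota), 120 mm tall, belly 110 mm across at mid height, neck 80 mm, flared mouth 92 mm across outside and 84 mm inside (wall 4 mm). Stands loose on the table, about 0.45 kg. Origin: centre of its underside, z up.
- lota_rim (a point): centre of the lota's mouth, in the plane of its rim, 120 mm above its underside; z up along the lota's axis.
- headband: rigid teal plastic headband, 60 g, a U open downward: arch of 68 mm inner radius with straight legs ending 103 mm below the origin, band 24 mm wide, 8 mm thick, 152 mm wide over all. At the start it straddles the lota, origin 17 mm above the rim. Origin: middle of the crown's underside. x: from leg to leg; y: along the 24 mm width (lies along the bar when hung); z up. Both ends alike.
- headband_knot (a point): middle of the solid knot on top of the headband's crown, 17 mm above the headband's origin, same axes; 34 mm long (x), 24 mm wide (y), its top 25 mm above the origin. Pinch it from above across the 24 mm.
- lid: loose steel lid of the lota, 120 g: flat disc 108 mm across, 4 mm thick; below it a round step 68 mm across, 6 mm deep, that goes loosely into the mouth; on top a black knob 26 mm in diameter, 4 to 32 mm above the origin. Lies knob up on the table, on its step. Origin: centre of the disc's underside (which rests on the rim), z up through the knob.
- towel_stand: fixed steel towel stand: a level round bar 14 mm in diameter, 240 mm long, on an upright post at each end, the bar 150 mm above the table. Origin: on the table under the middle of the bar; y along the bar, x level and across it.
- towel_stand_mid (a point): middle of the bar of the towel stand, on its axis; y along the bar, z up.
- jar: bystander: small brown glass jar with red cap, 54 mm in diameter, 75 mm tall; origin: centre of its underside.
- soap_case: bystander: green plastic soap case, 72 x 102 x 37 mm; origin: centre of its underside.
- peg: bystander: pink plastic clothes peg, 75 mm long, lying along its x, 11 mm high; origin: centre of its underside.
- back_scratcher: bystander: wooden back-scratcher, 420 mm long, lying along its x, 9 mm high; origin: near its middle, underside.
Mind the look-alikes: they are no part of the job. What is meant by the headband is not green, and is the smaller of those in its own colour. What is shaped like the lid but orange is not meant.

How it is judged (in metres and radians):
At the end, for the whole second after the job is handed in: Headband hangs at rest over the bar: origin within 35 mm across it, 105 mm along it, -10 to +20 mm in height of the bar's middle, lean under 23 deg, square within 29 deg. Lid on the lota: 10 mm off-centre, 3 mm in height, 3 deg at most. Lota upright, within 50 mm of its first place (x of headband in the frame of towel_stand_mid between -0.035 and 0.035 m and y of headband in the frame of towel_stand_mid between -0.105 and 0.105 m and z of headband in the frame of towel_stand_mid between -0.01 and 0.02 m and angle between headband's own z axis and vertical below 0.4 rad and angle between the x axis of headband and the x axis of towel_stand, either way round below 0.5 rad and horizontal distance between lid and lota_rim below 0.01 m and z of lid in the frame of lota_rim between -0.003 and 0.003 m and angle between each of lid, lota's own z axis and vertical below 0.05 rad and distance of lota from where it was at the start of the episode below 0.05 m and linear speed of each of headband, lid, lota below 0.04 m/s and angular speed of headband below 0.6 rad/s); the robot touches nothing.
It fails at once if a bystander (jar, soap case, peg, back-scratcher) is moved more than 30 mm (distance of any of jar, soap_case, peg, back_scratcher from where it was at the start of the episode above 0.03 m).
It fails at once if the lota is tipped more than 0.4 rad (angle between lota's own z axis and vertical above 0.4 rad).
It fails at once if the lid falls freely (faster than 0.7 m/s, untouched by the fingers: a drop of about 25 mm) (contact force between the fingers and lid below 0.05 N and linear speed of lid above 0.7 m/s).
It fails at once if the headband falls freely (faster than 0.7 m/s, untouched by the fingers: a drop of about 25 mm) (contact force between the fingers and headband below 0.05 N and linear speed of headband above 0.7 m/s).
It also fails if it takes over 58 s, if anything falls off the work surface, if the arm or the gripper's body presses on something with over 40 N, if the wrist force passes 120 N, or if a joint passes its speed limit or range.

ROBOT

A 6-joint arm with a two-finger parallel gripper is mounted at the origin on the work surface. World frame = base frame: x ahead of the robot, y to its left, z up, the work surface at z = 0. Lengths are in mm, angles in rad, forces in N, time in s.
With the tool pointing down it reaches from about 275 to 750 mm from the base axis. Payload 10.2 kg.
Tool frame: the origin (TCP) lies between the finger pads; the fingertips stand 25 mm ahead of it and the grasp point (between the pads) lies 6 mm ahead of it; z points along the fingers, y is the line along which they close (so a half turn about z gives the same grasp; the last joint's range is limited). The gripper opens to 85 mm and grips with 20 to 120 N. Pads are 22 mm wide; open, the fingers measure 114 mm over their backs; the gripper's body (76 mm by 85 mm) begins 54 mm behind the grasp point. The pads swing forward as they close: fully open they stand 13 mm farther back than shut.
Start: joints at [-1.385, 0.313, 1.498, -0, 1.331, -0.223], TCP at [208.68, -481.751, 256.294] pointing down, gripper open.
Joint ranges: [-2.94, 2.94], [-0.97, 2.17], [0.19, 2.56], [-1.23, 4.37], [0.02, 3.11], [-2.88, 2.88]. Speed limits (rad/s): [2.39, 2.39, 3.01, 3.14, 3.14, 3.14].

INTERFACE

Orientations are given as a unit quaternion [w, x, y, z].
In Python, from rig import ctrl, eyes, finish_job gives the robot as it stands.
- The arm moves only by the tool step_arm, never from a script. Its argument "increments" is a list of rows, each an object of numbers: "dx", "dy", "dz": the shift along the tool's x, y, z in units of 25 mm (1.0 is 25 mm); "wx", "wy", "wz": the turn, a rotation vector about the tool's x, y, z in units of 6 degrees (1.0 is 6 degrees). A call has 1 to 5 rows; each row shifts and turns the commanded pose from where the row before left it, along the tool's axes as they then stand; what a row does not reach is not made up. A row lasts 1/10 s, in which the tool goes at most 50 mm and 8.59 degrees, less where a joint would pass 70% of its speed; a pose out of reach is approached as far as the arm can. A call is refused whole if a number of a shift passes 1 or a number of a turn 1, either way. A call with a gripper value outside its range is refused whole. "fingers" is the finger opening in mm, from 0 to 85.4, set as the call begins (left out, the last holds). The fingers move at their own pace and stop on an object; "squeeze" is the grip in N (left out, the last holds). Time passes only in rows, so rows that do not move let the fingers close. It gives the time, the measured TCP pose, the force, the opening and the grip force at its end, in the units of the state.
- ctrl.sense(): the state, without advancing time (a new reading comes with each control period).
- eyes.capture(name): name is "side" or "top" or "wrist"; returns a dict with "frame" (480x640x3 uint8, blue, green, red), "fx", "fy", "cx", "cy" (pixels), "R" (3x3) and "t" (3): a world point X has camera coordinates R X + t; the wrist camera has in their place "tool_from_camera" (4x4, takes a point from camera to tool coordinates, whose origin is the TCP and whose axes are the flange's). Camera axes: x right, y down, z forward; pixel columns grow to the right and rows downward; lengths in mm; the calibration is good to about 2 mm. A picture is of the moment at which its call begins: read the wrist's pose just before it. There is no depth.
- finish_job(): hands the job in; it is judged then, once.
Trained networks look in the newest picture that a camera, given by its name, has taken for a name from the list of things; names that differ only in an ending like _2 or _b are one class to them, and where a whole thing is asked for, a point or a joint stands for the part that bears it (a point fixed in the world has none). Each returns a list of dicts, best first, with "p" (0 to 1); they miss things now and then, are a little off and sometimes report something else, mostly with a low value. They report only what shows in the picture. A call takes as long as a camera call. They do not tell look-alikes from the thing itself.
- eyes.cut_out(camera, label): "mask" (480x640 bool, what is visible of it).
- eyes.landmark_of(camera, label): "point" ([x, y, z] in mm, in the coordinates of the camera as it stood for that picture, good to about 4 mm: a listed point, or the origin of a listed thing).
The state is a dict: "time_s": time; "joints": joint angles; "dq": joint speeds; "tau": joint torques, N m; "eef_pos": TCP position; "ee_rot": TCP orientation; "force": force on the tool from outside, world axes, zero at the start; "wrist_torque": the same for the moment, N m; "grip_width": opening from 0.0 (shut) to 1.0 (fully open); "grip_force": force on a finger pad.
Only numpy, scipy, OpenCV 4.12 (cv2) and the standard library are available. Lean on these libraries where they do the work, as an engineer would, in place of code of your own. Each camera call takes 0.05 s, during which the arm holds its last target. There are 200 camera calls.

## Working session

There is one attempt and no reset: what is moved stays moved. The work goes in short steps, Python scripts to look and compute and a tool call to move; the robot and the scene stay as the last step left them, time stands still between calls to the robot, and variables do not carry over. Pictures are saved under pics/ and viewed, at most 10 in all, crops included, and the job is handed in when it is done.

Besides the shell and the picture viewer there is one more tool, called after "Emit:" by a JSON object that holds its "method" and its "body". step_arm: Moves the arm, as the interface text tells. Its arguments: {"type":"object","properties":{"increments":{"type":"array"},"fingers":{"type":"number"},"squeeze":{"type":"number"}},"required":["increments"]}

```bash
ls; mkdir -p pics
cat > h.py <<'E'
import numpy as np, cv2
from rig import ctrl, eyes, finish_job
def world(cam,c,p):
    return np.array(c["R"]).T@(np.array(p)-np.array(c["t"]).ravel())
E
python3 - <<'E'
from h import *
for n in("top","side"):
    c=eyes.capture(n); cv2.imwrite(f"pics/{n}0.png",c["frame"])
    for l in ["lota_rim","headband","headband_knot","lid","towel_stand_mid","jar","soap_case","peg","back_scratcher"]:
        for d in eyes.landmark_of(n,l):
            if d["p"]<.3: continue
            p=np.array(d["point"]); w=world(n,c,p); print(n,l,round(d["p"],2),w.round(0),(round(c["fx"]*p[0]/p[2]+c["cx"]),round(c["fy"]*p[1]/p[2]+c["cy"])))
print(ctrl.sense())
E
```

```text
pics
top lota_rim 0.71 [528. -92. 118.] (347, 245)
top lota_rim 0.39 [506. 210. 151.] (221, 253)
top headband 0.93 [ 317. -125.  133.] (364, 333)
top headband 0.93 [695. 158. 105.] (247, 182)
top headband 0.84 [525. -93. 141.] (348, 244)
top headband_knot 0.84 [524. -95. 154.] (349, 244)
top headband_knot 0.7 [ 321. -121.  154.] (363, 331)
top headband_knot 0.59 [698. 160. 120.] (246, 179)
top headband_knot 0.47 [ 685. -198.    2.] (382, 195)
top headband_knot 0.35 [506. 211.  -1.] (233, 261)
top lid 0.8 [ 529. -359.    6.] (444, 251)
top lid 0.63 [ 323. -416.    7.] (470, 328)
top towel_stand_mid 0.56 [505. 210. 149.] (221, 253)
top jar 0.54 [397.  39.  -2.] (296, 301)
top jar 0.33 [ 528. -360.    7.] (445, 251)
top soap_case 0.77 [380. 331.   0.] (186, 309)
top peg 0.54 [ 320. -282.   -2.] (418, 330)
top peg 0.42 [526. -94. 144.] (349, 244)
top back_scratcher 0.64 [ 683. -197.    3.] (382, 196)
side lota_rim 0.84 [520. -95. 120.] (333, 255)
side headband 0.97 [698. 156. 106.] (393, 198)
side headband 0.71 [ 322. -121.  135.] (239, 261)
side headband_knot 0.94 [519. -94. 151.] (332,
[... 481 characters left out ...]
 322)
{'time_s': 1.0, 'joints': array([-1.38541259e+00,  3.12905064e-01,  1.49770333e+00, -3.24171545e-06,
        1.33101080e+00, -2.23423739e-01]), 'dq': array([ 0.00100699, -0.00022561,  0.00121992, -0.00057276,  0.0015329 ,
        0.00120868]), 'tau': array([ 8.69862943e-04, -4.12171483e+01, -2.59892893e+01, -1.25797606e-04,
        5.76016828e-04, -1.28447644e-05]), 'eef_pos': array([ 208.67275956, -481.75029685,  256.29032975]), 'ee_rot': array([-1.32953989e-05,  9.79182112e-01,  2.02983723e-01, -1.32185397e-06]), 'force': array([-0.3838699 , -0.16326261, -0.21154519]), 'wrist_torque': array([-0.01979673,  0.04435105,  0.03716887]), 'grip_force': 0.0, 'grip_width': 1.0012540060315742}
```

View pics/top0.png

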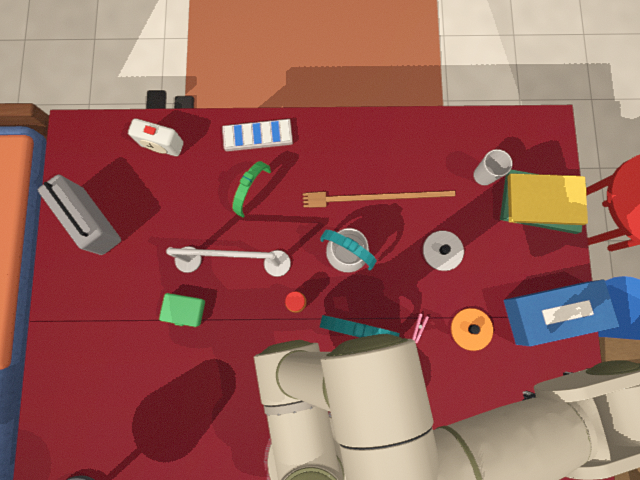

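View pics/side0.png

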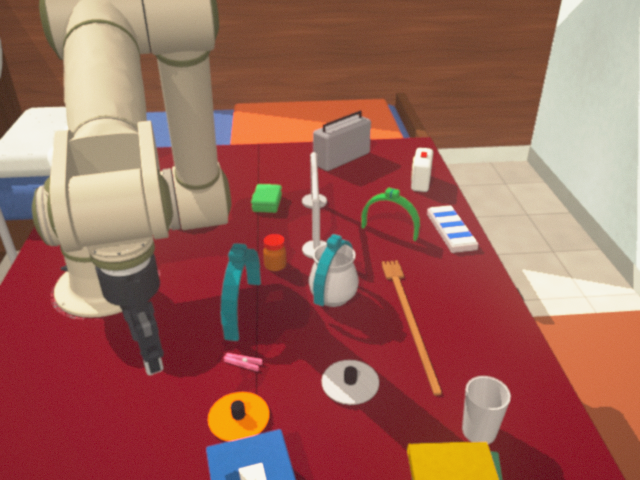

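Candidates: headbands at top pixels (348,244) teal straddling the lota, (364,331) teal and larger, (247,182) green. The one meant is (348,244): teal, the smaller, on the lota. Lids at (444,251) steel and (470,328) orange: the steel one is meant. I'll fit the poses and confirm them in a crop.

```bash
cat >> h.py <<'E'
from scipy.optimize import minimize
def proj(c,P):
    q=np.asarray(P,float)@np.array(c["R"]).T+np.array(c["t"]).ravel()
    return np.c_[c["fx"]*q[:,0]/q[:,2]+c["cx"], c["fy"]*q[:,1]/q[:,2]+c["cy"]]
def place(P,x,y,z,yaw):
    s,k=np.sin(yaw),np.cos(yaw); return P@np.array([[k,s,0],[-s,k,0],[0,0,1]])+[x,y,z]
def pieces_band(Ri=68,leg=-103):
    a=np.linspace(0,np.pi,15); L=[]
    prof=[(r*np.cos(a),r*np.sin(a)-Ri) for r in(Ri,Ri+8)]
    pr=[np.r_[[[s[0][0],leg]],np.c_[s],[[s[0][-1],leg]]] for s in prof]
    for i in range(len(pr[0])-1):
        L.append(np.array([[p[j][0],y,p[j][1]] for p in pr for j in(i,i+1) for y in(-12,12)]))
    L.append(np.array([[x,y,z] for x in(-17,17) for y in(-12,12) for z in(8,25)])); return L
def pieces_stand():
    return [np.array([[x,y,z] for x in(-7,7) for y in(-120,120) for z in(143,157)])]+[np.array([[x,y+s*115,z] for x in(-5,5) for y in(-5,5) for z in(0,150)]) for s in(-1,1)]
def sil(c,L,q,S=4):
    m=np.zeros((480*S,640*S),np.uint8)
    for P in L: cv2.fillConvexPoly(m,cv2.convexHull(np.round(proj(c,place(P,*q))*S).astype(np.int32)),255)
    return cv2.resize(m,(640,480),interpolation=cv2.INTER_AREA)/255.
def near(cam,label,px):
    ms=[d["mask"] for d in eyes.cut_out(cam,label)]
    return min(ms,key=lambda m:np.hypot(*(np.argwhere(m).mean(0)[::-1]-px)))
def fit(L,views,q0,z):
    f=lambda v:sum(1-np.minimum(s:=sil(c,L,[v[0],v[1],z,v[2]/100]),m).sum()/np.maximum(s,m).sum() for c,m in views)
    best=None
    for y in q0[2]:
        r=minimize(f,[q0[0],q0[1],100*y],method="Nelder-Mead",options=dict(initial_simplex=np.array([[0,0,0],[8,0,0],[0,8,0],[0,0,15]])+[q0[0],q0[1],100*y],maxiter=80))
        if best is None or r.fun<best.fun: best=r
    return [best.x[0],best.x[1],z,best.x[2]/100],best.fun
E
python3 - <<'E'
from h import *
C={n:eyes.capture(n) for n in("top","side")}
hp={"top":(348,248),"side":(328,270)}; sp={"top":(228,256),"side":(315,205)}
H=[(C[n],near(n,"headband",hp[n])) for n in C]; S=[(C[n],near(n,"towel_stand",sp[n])) for n in C]
B=pieces_band(); T=pieces_stand()
for V in(H,S): print([np.argwhere(m).mean(0)[::-1].round() for _,m in V])
qh,e=fit(B,H,(523,-94,[-.9,-.5,0,.5]),137); print("band",np.round(qh,3),e)
qh1,e=fit(B,H[:1],(523,-94,[qh[3]]),137); print("band top only",np.round(qh1,3),e)
qs,e=fit(T,S,(506,210,[-.2,.1]),0); print("stand",np.round(qs,3),e)
ims=[]
for n,(x,y,w,h) in {"top":(160,160,330,200),"side":(200,150,200,260)}.items():
    im=C[n]["frame"].copy(); k=4 if n=="side" else 3
    im=cv2.resize(im[y:y+h,x:x+w],None,fx=2.2,fy=2.2,interpolation=cv2.INTER_CUBIC)
    for L,q in((B,qh),(T,qs)):
        s=cv2.resize((sil(C[n],L,q)*255).astype(np.uint8)[y:y+h,x:x+w],(im.shape[1],im.shape[0]))
        cs,_=cv2.findContours((s>127).astype(np.uint8),0,2); cv2.drawContours(im,cs,-1,(0,255,255),1)
    ims.append(cv2.resize(im,None,fx=.62,fy=.62) if n=="side" else im)
h=max(i.shape[0] for i in ims)
o=ims[0]; cv2.imwrite("pics/crop1.png",o); cv2.imwrite("pics/crop2.png",ims[1])
# lid: circle fit by mask
for n,px in(("top",(444,251)),("side",(350,382))):
    m=near(n,"lid",px)
    disc=[np.array([[54*np.cos(t),54*np.sin(t),z] for t in np.linspace(0,6.28,40) for z in(6,10)]),np.array([[13*np.cos(t),13*np.sin(t),z] for t in np.linspace(0,6.28,20) for z in(10,38)])]
    print("lid",n,np.round(fit(disc,[(C[n],m)],(526,-355,[0]),0),2) if 0 else fit(disc,[(C[n],m)],(526,-355,[0]),0))
E
```

```text
[array([350., 246.]), array([326., 268.])]
[array([230., 258.]), array([314., 207.])]
band [523.475 -97.023 137.      1.01 ] 0.39408538615981425
band top only [524.184 -96.415 137.      1.022] 0.09115631576107486
stand [ 5.03001e+02  2.05986e+02  0.00000e+00 -2.80000e-02] 1.0195175572314379
lid top ([np.float64(528.0210913941029), np.float64(-356.47222662154815), 0, np.float64(0.06693344842017025)], np.float64(0.04182384379589621))
lid side ([np.float64(529.8746423739242), np.float64(-353.902129029232), 0, np.float64(0.02303993857101303)], np.float64(0.03875681675594811))
```

View pics/crop1.png

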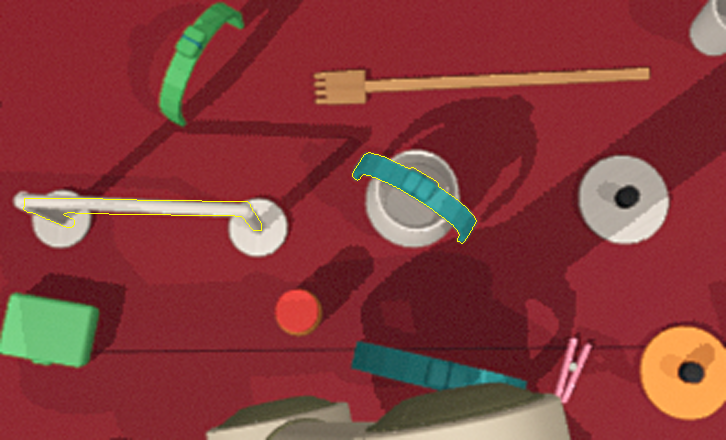

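The crop confirms it: the teal band on the lota (crop 415,195) matches its fitted outline, yaw about 1.015. The steel lid is at crop (625,198). The bar runs from (18,200) to (255,208), yaw about -0.03. Moving.

Emit:
{"method": "step_arm", "body": {"increments": [{"dx":1,"dy":-0.52},{"dx":1,"dy":-0.52},{"dx":1,"dy":-0.52},{"dx":1,"dy":-0.52},{"dx":1,"dy":-0.52}], "fingers": 60, "squeeze": 40}}

```text
invalid input at $.increments[0]: expected keys dx, dy, dz, wx, wy, wz
```

Emit:
{"method": "step_arm", "body": {"increments": [{"dx":1,"dy":-0.52},{"dx":1,"dy":-0.52},{"dx":1,"dy":-0.52},{"dx":1,"dy":-0.52},{"dx":1,"dy":-0.52}]}}

```text
invalid input at $.increments[0]: expected keys dx, dy, dz, wx, wy, wz
```

Emit:
{"method": "step_arm", "body": {"increments": [{"dx":1,"dy":-0.52},{"dx":1,"dy":-0.52},{"dx":1,"dy":-0.52},{"dx":1,"dy":-0.52},{"dx":1,"dy":-0.52}]}}

```text
invalid input at $.increments[0]: expected keys dx, dy, dz, wx, wy, wz
```

Emit:
{"method": "step_arm", "body": {"increments": [{"wz":-0.96},{"wz":-0.96},{"wz":-0.96},{"wz":-0.96},{"wz":-0.96}]}}

```text
invalid input at $.increments[0]: expected keys dx, dy, dz, wx, wy, wz
```

Emit:
{"method": "step_arm", "body": {"increments": [{"wz":-0.98},{"dx":0}]}}

```text
invalid input at $.increments[0]: expected keys dx, dy, dz, wx, wy, wz
```

All six keys are required.

Emit:
{"method": "step_arm", "body": {"increments": [{"dx":1,"dy":-0.52,"dz":0,"wx":0,"wy":0,"wz":0},{"dx":1,"dy":-0.52,"dz":0,"wx":0,"wy":0,"wz":0},{"dx":1,"dy":-0.52,"dz":0,"wx":0,"wy":0,"wz":0},{"dx":1,"dy":-0.52,"dz":0,"wx":0,"wy":0,"wz":0},{"dx":1,"dy":-0.52,"dz":0,"wx":0,"wy":0,"wz":0}], "fingers": 60, "squeeze": 40}}

```text
time_s: 1.9
eef_pos: [298.1, -371.5, 256.4]
ee_rot: [0.0, 0.979, 0.203, 0.0]
force: [-0.3, -0.9, 0.2]
grip_width: 0.704
grip_force: 0.0
```

Emit:
{"method": "step_arm", "body": {"increments": [{"dx":1,"dy":-0.52,"dz":0,"wx":0,"wy":0,"wz":0},{"dx":1,"dy":-0.52,"dz":0,"wx":0,"wy":0,"wz":0},{"dx":1,"dy":-0.52,"dz":0,"wx":0,"wy":0,"wz":0},{"dx":1,"dy":-0.52,"dz":0,"wx":0,"wy":0,"wz":0},{"dx":1,"dy":-0.52,"dz":0,"wx":0,"wy":0,"wz":0}]}}

```text
time_s: 2.4
eef_pos: [387.0, -262.1, 256.4]
ee_rot: [0.0, 0.979, 0.203, 0.0]
force: [0.1, -0.0, 0.1]
grip_width: 0.702
grip_force: 0.0
```

Emit:
{"method": "step_arm", "body": {"increments": [{"dx":1,"dy":-0.52,"dz":0,"wx":0,"wy":0,"wz":0},{"dx":1,"dy":-0.52,"dz":0,"wx":0,"wy":0,"wz":0},{"dx":1,"dy":-0.52,"dz":0,"wx":0,"wy":0,"wz":0},{"dx":1,"dy":-0.52,"dz":0,"wx":0,"wy":0,"wz":0},{"dx":1,"dy":-0.52,"dz":0,"wx":0,"wy":0,"wz":0}]}}

```text
time_s: 2.9
eef_pos: [475.9, -152.7, 256.4]
ee_rot: [0.0, 0.979, 0.203, 0.0]
force: [-0.4, -0.8, -0.4]
grip_width: 0.703
grip_force: 0.0
```

Emit:
{"method": "step_arm", "body": {"increments": [{"dx":0,"dy":0,"dz":0,"wx":0,"wy":0,"wz":-0.96},{"dx":0,"dy":0,"dz":0,"wx":0,"wy":0,"wz":-0.96},{"dx":0,"dy":0,"dz":0,"wx":0,"wy":0,"wz":-0.96},{"dx":0,"dy":0,"dz":0,"wx":0,"wy":0,"wz":-0.96},{"dx":0,"dy":0,"dz":0,"wx":0,"wy":0,"wz":-0.96}]}}

```text
time_s: 3.4
eef_pos: [475.3, -153.7, 256.3]
ee_rot: [-0.0, 0.897, 0.442, 0.0]
force: [-0.0, 0.3, -0.3]
grip_width: 0.699
grip_force: 0.0
```

Emit:
{"method": "step_arm", "body": {"increments": [{"dx":0,"dy":0,"dz":0,"wx":0,"wy":0,"wz":-0.98},{"dx":0,"dy":0,"dz":0,"wx":0,"wy":0,"wz":0}]}}

```text
time_s: 3.6
eef_pos: [475.3, -153.8, 256.3]
ee_rot: [0.0, 0.874, 0.486, 0.0]
force: [0.5, 0.9, -0.3]
grip_width: 0.702
grip_force: 0.0
```

Emit:
{"method": "step_arm", "body": {"increments": [{"dx":1,"dy":0.14,"dz":0,"wx":0,"wy":0,"wz":0},{"dx":1,"dy":0.14,"dz":0,"wx":0,"wy":0,"wz":0},{"dx":1,"dy":0.14,"dz":0,"wx":0,"wy":0,"wz":0},{"dx":0,"dy":0,"dz":0.4,"wx":0,"wy":0,"wz":0},{"dx":0,"dy":0,"dz":0,"wx":0,"wy":0,"wz":0}]}}

```text
time_s: 4.1
eef_pos: [523.2, -95.4, 244.8]
ee_rot: [-0.001, 0.874, 0.485, -0.001]
force: [-0.1, -0.6, 0.4]
grip_width: 0.699
grip_force: 0.0
```

```bash
cat >> h.py <<'E'
from scipy.spatial.transform import Rotation as Ro
def wristcam():
    s=ctrl.sense(); q=s["ee_rot"]; R=Ro.from_quat([q[1],q[2],q[3],q[0]]).as_matrix()
    c=eyes.capture("wrist"); T=np.array(c["tool_from_camera"])
    Rw=R@T[:3,:3]; tw=R@T[:3,3]+s["eef_pos"]
    c["R"]=Rw.T; c["t"]=-Rw.T@tw; return s,c
E
python3 - <<'E'
from h import *
s,c=wristcam(); cv2.imwrite("pics/w1.png",c["frame"]); print(s["eef_pos"])
for l in("headband","headband_knot","lota_rim"):
    for d in eyes.landmark_of("wrist",l): print(l,round(d["p"],2),world(0,c,d["point"]).round(1))
for d in eyes.cut_out("wrist","headband"): print(d["p"],d["mask"].sum(),np.argwhere(d["mask"]).mean(0))
E
```

```text
[523.21776359 -95.40495547 244.78949523]
headband 0.63 [517.5 -94.6 134.3]
headband_knot 0.83 [524.1 -97.8 154.5]
0.61 10102 [208.65521679 313.91952089]
0.56 9723 [331.43021701  55.24426617]
```

View pics/w1.png

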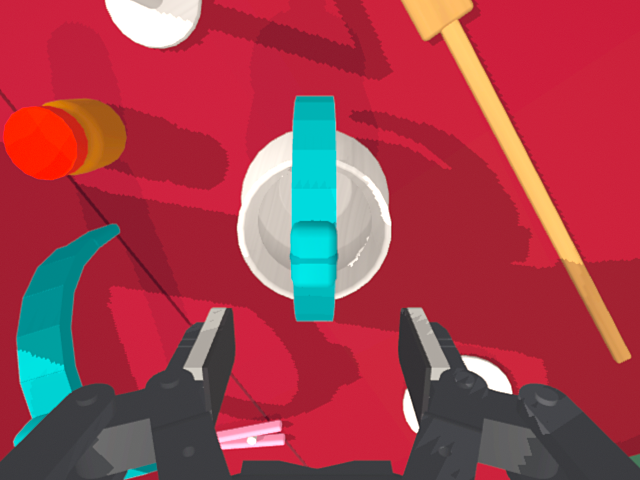

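The wrist view shows the band vertical at column 314, midway between the fingers (about 215 and 415). Yaw and centring are right. Descend and grip the upper part of the knot.

Emit:
{"method": "step_arm", "body": {"increments": [{"dx":0,"dy":0,"dz":0.8,"wx":0,"wy":0,"wz":0},{"dx":0,"dy":0,"dz":0.8,"wx":0,"wy":0,"wz":0},{"dx":0,"dy":0,"dz":0.8,"wx":0,"wy":0,"wz":0},{"dx":0,"dy":0,"dz":0.7,"wx":0,"wy":0,"wz":0},{"dx":0,"dy":0,"dz":0,"wx":0,"wy":0,"wz":0}]}}

```text
time_s: 4.85
eef_pos: [522.8, -95.7, 167.1]
ee_rot: [-0.001, 0.874, 0.485, -0.001]
force: [-0.0, 0.8, 0.3]
grip_width: 0.705
grip_force: 0.0
```

Emit:
{"method": "step_arm", "body": {"increments": [{"dx":0,"dy":0,"dz":0,"wx":0,"wy":0,"wz":0},{"dx":0,"dy":0,"dz":0,"wx":0,"wy":0,"wz":0},{"dx":0,"dy":0,"dz":0,"wx":0,"wy":0,"wz":0},{"dx":0,"dy":0,"dz":0,"wx":0,"wy":0,"wz":0},{"dx":0,"dy":0,"dz":0,"wx":0,"wy":0,"wz":0}], "fingers": 0}}

```text
time_s: 5.35
eef_pos: [524.0, -95.7, 169.7]
ee_rot: [0.0, 0.874, 0.486, 0.0]
force: [-2.3, 1.2, 5.9]
grip_width: 0.271
grip_force: 40.3
```

Emit:
{"method": "step_arm", "body": {"increments": [{"dx":0,"dy":0,"dz":0,"wx":0,"wy":0,"wz":0},{"dx":0,"dy":0,"dz":0,"wx":0,"wy":0,"wz":0}]}}

```text
time_s: 5.55
eef_pos: [524.0, -95.7, 169.7]
ee_rot: [0.001, 0.874, 0.486, 0.0]
force: [-2.2, 0.4, 6.6]
grip_width: 0.271
grip_force: 40.3
```

Emit:
{"method": "step_arm", "body": {"increments": [{"dx":0,"dy":0,"dz":-0.4,"wx":0,"wy":0,"wz":0},{"dx":0,"dy":0,"dz":-0.8,"wx":0,"wy":0,"wz":0},{"dx":0,"dy":0,"dz":-1,"wx":0,"wy":0,"wz":0},{"dx":0,"dy":0,"dz":-1,"wx":0,"wy":0,"wz":0},{"dx":0,"dy":0,"dz":-1,"wx":0,"wy":0,"wz":0}]}}

```text
time_s: 6.05
eef_pos: [523.7, -95.6, 275.5]
ee_rot: [0.0, 0.874, 0.486, 0.0]
force: [0.3, 0.2, -1.4]
grip_width: 0.275
grip_force: 39.1
```

Emit:
{"method": "step_arm", "body": {"increments": [{"dx":0,"dy":0,"dz":-1,"wx":0,"wy":0,"wz":0},{"dx":0,"dy":0,"dz":-0.8,"wx":0,"wy":0,"wz":0.5},{"dx":0,"dy":0,"dz":0,"wx":0,"wy":0,"wz":1},{"dx":0,"dy":0,"dz":0,"wx":0,"wy":0,"wz":1},{"dx":0,"dy":0,"dz":0,"wx":0,"wy":0,"wz":1}]}}

```text
time_s: 6.55
eef_pos: [523.8, -95.6, 319.5]
ee_rot: [0.0, 0.949, 0.316, 0.0]
force: [0.6, -0.1, -0.7]
grip_width: 0.278
grip_force: 39.1
```

Emit:
{"method": "step_arm", "body": {"increments": [{"dx":0,"dy":0,"dz":0,"wx":0,"wy":0,"wz":1},{"dx":0,"dy":0,"dz":0,"wx":0,"wy":0,"wz":1},{"dx":0,"dy":0,"dz":0,"wx":0,"wy":0,"wz":1},{"dx":0,"dy":0,"dz":0,"wx":0,"wy":0,"wz":1},{"dx":0,"dy":0,"dz":0,"wx":0,"wy":0,"wz":1}]}}

```text
time_s: 7.05
eef_pos: [523.8, -95.6, 319.4]
ee_rot: [0.0, 0.998, 0.06, 0.0]
force: [-1.2, -0.2, -0.1]
grip_width: 0.273
grip_force: 39.1
```

Emit:
{"method": "step_arm", "body": {"increments": [{"dx":0,"dy":0,"dz":0,"wx":0,"wy":0,"wz":1},{"dx":0,"dy":0,"dz":0,"wx":0,"wy":0,"wz":0.5},{"dx":0,"dy":0,"dz":0,"wx":0,"wy":0,"wz":0}]}}

```text
time_s: 7.35
eef_pos: [523.8, -95.6, 319.3]
ee_rot: [0.0, 1.0, -0.017, 0.0]
force: [-0.4, -0.0, -0.6]
grip_width: 0.275
grip_force: 39.1
```

Run:
```python
from h import *
c=eyes.capture("side"); print(ctrl.sense()["eef_pos"])
for l in("headband","headband_knot","lota_rim","towel_stand_mid"):
    for d in eyes.landmark_of("side",l): print(l,round(d["p"],2),world(0,c,d["point"]).round(0))
c=eyes.capture("top")
for l in("headband","headband_knot","lota_rim","towel_stand_mid"):
    for d in eyes.landmark_of("top",l): print(l,round(d["p"],2),world(0,c,d["point"]).round(0))
```

```text
[523.79200842 -95.60718614 319.21498528]
headband 0.96 [524. -92. 289.]
headband 0.62 [702. 160. 104.]
headband 0.56 [ 319. -118.  132.]
headband 0.24 [ 520. -100.  301.]
headband_knot 0.9 [ 317. -122.  158.]
headband_knot 0.63 [698. 158. 119.]
headband_knot 0.58 [525. -95. 302.]
headband_knot 0.44 [519. -96. 118.]
lota_rim 0.71 [520. -95. 119.]
lota_rim 0.31 [523. -91.   3.]
towel_stand_mid 0.7 [508. 209. 157.]
headband 0.74 [ 318. -123.  132.]
headband 0.69 [698. 160. 103.]
headband 0.61 [528. -98. 290.]
headband_knot 0.85 [698. 156. 118.]
headband_knot 0.79 [ 320. -121.  152.]
headband_knot 0.65 [ 531. -100.  301.]
lota_rim 0.44 [528. -92. 120.]
towel_stand_mid 0.73 [507. 208. 152.]
```

Emit:
{"method": "step_arm", "body": {"increments": [{"dx":-0.1,"dy":-0.6,"dz":0,"wx":0,"wy":0,"wz":0},{"dx":-0.1,"dy":-1,"dz":0,"wx":0,"wy":0,"wz":0},{"dx":-0.1,"dy":-1,"dz":0,"wx":0,"wy":0,"wz":0},{"dx":-0.1,"dy":-1,"dz":0,"wx":0,"wy":0,"wz":0},{"dx":-0.1,"dy":-1,"dz":0,"wx":0,"wy":0,"wz":0}]}}

```text
time_s: 8.35
eef_pos: [514.6, 21.7, 318.9]
ee_rot: [-0.0, 1.0, -0.016, 0.0]
force: [1.0, -0.6, -0.5]
grip_width: 0.277
grip_force: 39.0
```

Emit:
{"method": "step_arm", "body": {"increments": [{"dx":-0.1,"dy":-1,"dz":0,"wx":0,"wy":0,"wz":0},{"dx":-0.1,"dy":-1,"dz":0,"wx":0,"wy":0,"wz":0},{"dx":-0.1,"dy":-1,"dz":0,"wx":0,"wy":0,"wz":0},{"dx":-0.1,"dy":-1,"dz":0,"wx":0,"wy":0,"wz":0},{"dx":-0.1,"dy":-1,"dz":0,"wx":0,"wy":0,"wz":0}]}}

```text
time_s: 8.85
eef_pos: [506.0, 147.0, 318.9]
ee_rot: [-0.0, 1.0, -0.016, 0.0]
force: [0.3, -0.2, -0.5]
grip_width: 0.272
grip_force: 39.0
```

Emit:
{"method": "step_arm", "body": {"increments": [{"dx":-0.1,"dy":-1,"dz":0,"wx":0,"wy":0,"wz":0},{"dx":0,"dy":-1,"dz":0,"wx":0,"wy":0,"wz":0},{"dx":0,"dy":-0.57,"dz":0,"wx":0,"wy":0,"wz":0},{"dx":0,"dy":0,"dz":0,"wx":0,"wy":0,"wz":0}]}}

```text
time_s: 9.25
eef_pos: [505.9, 211.0, 318.7]
ee_rot: [-0.0, 1.0, -0.015, -0.0]
force: [0.0, -0.9, -0.5]
grip_width: 0.271
grip_force: 39.1
```

Run:
```python
from h import *
s,c=wristcam(); cv2.imwrite("pics/w2.png",c["frame"]); print(s["eef_pos"],s["ee_rot"])
for l in("headband","headband_knot","towel_stand_mid"):
    for d in eyes.landmark_of("wrist",l): print(l,round(d["p"],2),world(0,c,d["point"]).round(1))
for n in("side","top"):
  c=eyes.capture(n); cv2.imwrite(f"pics/{n}2.png",c["frame"])
  for l in("headband","towel_stand_mid"):
    for d in eyes.landmark_of(n,l): print(n,l,round(d["p"],2),world(0,c,d["point"]).round(0))
a,b=[cv2.imread(f"pics/{n}2.png") for n in("side","top")]
cv2.imwrite("pics/st2.png",np.hstack([cv2.resize(a[40:290,220:420],(400,500)),cv2.resize(b[130:330,140:300],(400,500))]))
```

```text
[505.88573886 210.95320491 318.65355048] [-7.57334453e-05  9.99882432e-01 -1.53328780e-02 -1.41086388e-04]
headband 0.94 [504.9 211.5 283.1]
headband_knot 0.72 [507.1 208.7 303.6]
side headband 0.98 [506. 211. 286.]
side headband 0.89 [ 321. -118.  134.]
side headband 0.85 [698. 158. 106.]
side towel_stand_mid 0.89 [511. 209. 155.]
top headband 0.87 [ 320. -121.  128.]
top headband 0.66 [695. 157. 102.]
top towel_stand_mid 0.71 [507. 207. 152.]
```

View pics/st2.png

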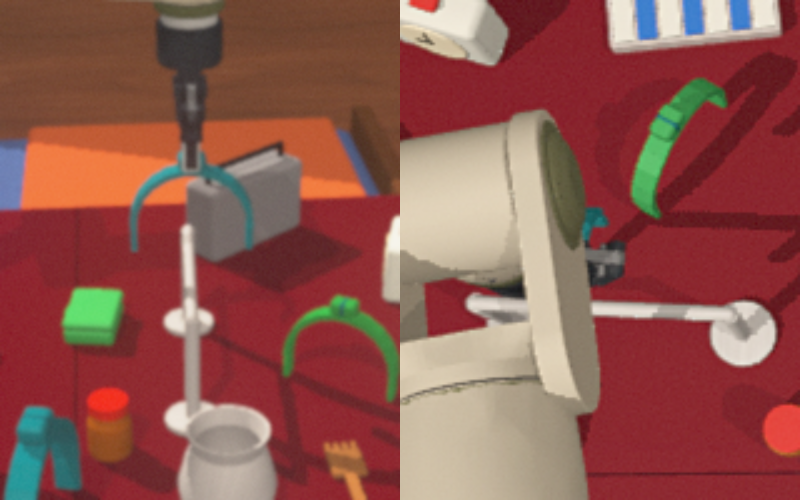

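The band hangs level and centred above the bar, with legs on both sides (left panel; bar at 190, legs at 135 and 250). Lower it.

Emit:
{"method": "step_arm", "body": {"increments": [{"dx":0,"dy":0,"dz":0.8,"wx":0,"wy":0,"wz":0},{"dx":0,"dy":0,"dz":0.9,"wx":0,"wy":0,"wz":0},{"dx":0,"dy":0,"dz":1,"wx":0,"wy":0,"wz":0},{"dx":0,"dy":0,"dz":1,"wx":0,"wy":0,"wz":0},{"dx":0,"dy":0,"dz":0.8,"wx":0,"wy":0,"wz":0}]}}

```text
time_s: 10.25
eef_pos: [506.1, 209.2, 204.9]
ee_rot: [0.0, 1.0, -0.017, -0.0]
force: [0.2, 0.7, 0.3]
grip_width: 0.278
grip_force: 39.1
```

Emit:
{"method": "step_arm", "body": {"increments": [{"dx":0,"dy":0,"dz":0.2,"wx":0,"wy":0,"wz":0},{"dx":0,"dy":0,"dz":0.1,"wx":0,"wy":0,"wz":0},{"dx":0,"dy":0,"dz":0,"wx":0,"wy":0,"wz":0}]}}

```text
time_s: 10.55
eef_pos: [506.8, 209.4, 199.6]
ee_rot: [-0.0, 1.0, -0.017, 0.001]
force: [0.0, -0.4, -0.0]
grip_width: 0.272
grip_force: 39.1
```

Emit:
{"method": "step_arm", "body": {"increments": [{"dx":0,"dy":0,"dz":0.12,"wx":0,"wy":0,"wz":0},{"dx":0,"dy":0,"dz":0.12,"wx":0,"wy":0,"wz":0},{"dx":0,"dy":0,"dz":0,"wx":0,"wy":0,"wz":0}]}}

```text
time_s: 10.85
eef_pos: [506.3, 209.3, 192.6]
ee_rot: [0.0, 1.0, -0.017, -0.0]
force: [-0.7, 0.9, -0.3]
grip_width: 0.272
grip_force: 39.1
```

Emit:
{"method": "step_arm", "body": {"increments": [{"dx":0,"dy":0,"dz":0.1,"wx":0,"wy":0,"wz":0},{"dx":0,"dy":0,"dz":0,"wx":0,"wy":0,"wz":0}]}}

```text
time_s: 11.05
eef_pos: [506.6, 209.4, 190.6]
ee_rot: [-0.0, 1.0, -0.017, 0.0]
force: [0.0, 1.5, 1.8]
grip_width: 0.273
grip_force: 39.1
```

Emit:
{"method": "step_arm", "body": {"increments": [{"dx":0,"dy":0,"dz":0.08,"wx":0,"wy":0,"wz":0},{"dx":0,"dy":0,"dz":0,"wx":0,"wy":0,"wz":0}]}}

```text
time_s: 11.25
eef_pos: [507.0, 209.5, 189.9]
ee_rot: [-0.0, 1.0, -0.016, 0.001]
force: [-2.1, 0.5, 9.3]
grip_width: 0.275
grip_force: 38.9
```

Emit:
{"method": "step_arm", "body": {"increments": [{"dx":0,"dy":0,"dz":0,"wx":0,"wy":0,"wz":0},{"dx":0,"dy":0,"dz":0,"wx":0,"wy":0,"wz":0},{"dx":0,"dy":0,"dz":0,"wx":0,"wy":0,"wz":0},{"dx":0,"dy":0,"dz":-0.2,"wx":0,"wy":0,"wz":0},{"dx":0,"dy":0,"dz":-0.6,"wx":0,"wy":0,"wz":0}], "fingers": 55}}

```text
time_s: 11.75
eef_pos: [505.9, 209.2, 207.6]
ee_rot: [0.0, 1.0, -0.017, -0.001]
force: [0.3, -0.9, 0.2]
grip_width: 0.645
grip_force: 0.0
```

Emit:
{"method": "step_arm", "body": {"increments": [{"dx":0,"dy":0,"dz":-1,"wx":0,"wy":0,"wz":0},{"dx":0,"dy":0,"dz":-1,"wx":0,"wy":0,"wz":0},{"dx":0,"dy":0,"dz":0,"wx":0,"wy":0,"wz":0}]}}

```text
time_s: 12.05
eef_pos: [507.4, 209.6, 261.8]
ee_rot: [-0.001, 1.0, -0.017, 0.003]
force: [0.3, -0.1, 0.1]
grip_width: 0.647
grip_force: 0.0
```

Run:
```python
from h import *
c=eyes.capture("side"); cv2.imwrite("pics/side3.png",cv2.resize(c["frame"][100:420,180:440],None,fx=1.8,fy=1.8))
for l in("headband","lota_rim","lid"):
    for d in eyes.landmark_of("side",l): print(l,round(d["p"],2),world(0,c,d["point"]).round(0))
t=np.linspace(0,6.28,40); ring=lambda r,zs:np.array([[r*np.cos(a),r*np.sin(a),z] for a in t for z in zs])
prof=[(30,0),(45,15),(53,40),(55,60),(50,80),(40,100),(40,108),(46,120)]
lota=[np.vstack([ring(a[0],[a[1]]),ring(b[0],[b[1]])]) for a,b in zip(prof,prof[1:])]
V=[(c,near("side","lota",(333,280)))]
print("lota side",fit(lota,V,(523,-94,[0]),0))
c=eyes.capture("top"); V.append((c,near("top","lota",(348,248))))
for d in eyes.landmark_of("top","lota_rim"): print("top",round(d["p"],2),world(0,c,d["point"]).round(0))
print("lota top",fit(lota,V[1:],(523,-94,[0]),0)); print("both",fit(lota,V,(523,-94,[0]),0))
```

```text
headband 0.93 [ 319. -121.  133.]
headband 0.75 [700. 159. 106.]
headband 0.67 [507. 211. 158.]
headband 0.39 [521. -94. 119.]
lota_rim 0.56 [519. -95. 117.]
lid 0.93 [ 317. -419.    7.]
lid 0.6 [ 526. -356.    6.]
lota side ([np.float64(523.5676011039627), np.float64(-96.51574808947727), 0, np.float64(-0.03138767182932985)], np.float64(0.03548637637451213))
top 0.78 [528. -89. 121.]
lota top ([np.float64(522.8807171198488), np.float64(-96.06722689268457), 0, np.float64(0.11956627362264896)], np.float64(0.047326304760657245))
both ([np.float64(523.1138619381068), np.float64(-96.21582687647775), 0, np.float64(0.012161455575455372)], np.float64(0.08491287203273368))
```

View pics/side3.png

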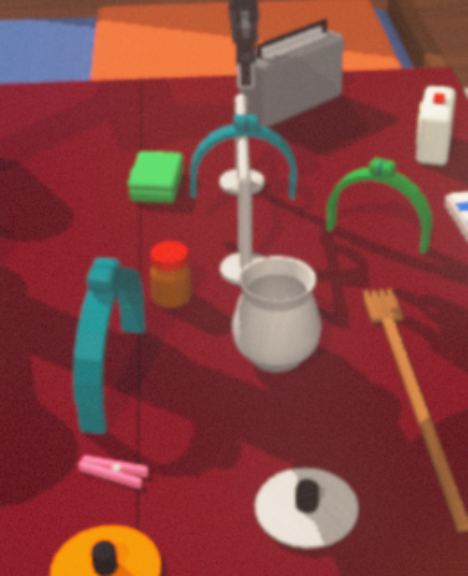

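The band hangs on the bar at (245,125) in the crop, with a leg on each side; the fit puts its origin at (507,211,158). Now the lid.

Emit:
{"method": "step_arm", "body": {"increments": [{"dx":0.07,"dy":0.6,"dz":0,"wx":0,"wy":0,"wz":0},{"dx":0.07,"dy":1,"dz":0,"wx":0,"wy":0,"wz":0},{"dx":0.07,"dy":1,"dz":0,"wx":0,"wy":0,"wz":0},{"dx":0.07,"dy":1,"dz":0,"wx":0,"wy":0,"wz":0},{"dx":0.07,"dy":1,"dz":0,"wx":0,"wy":0,"wz":0}]}}

```text
time_s: 12.95
eef_pos: [511.2, 92.2, 258.2]
ee_rot: [0.0, 1.0, -0.017, -0.0]
force: [1.0, -0.0, 0.9]
grip_width: 0.647
grip_force: 0.0
```

Emit:
{"method": "step_arm", "body": {"increments": [{"dx":0.07,"dy":1,"dz":0,"wx":0,"wy":0,"wz":0},{"dx":0.07,"dy":1,"dz":0,"wx":0,"wy":0,"wz":0},{"dx":0.07,"dy":1,"dz":0,"wx":0,"wy":0,"wz":0},{"dx":0.07,"dy":1,"dz":0,"wx":0,"wy":0,"wz":0},{"dx":0.07,"dy":1,"dz":0,"wx":0,"wy":0,"wz":0}]}}

```text
time_s: 13.45
eef_pos: [515.5, -33.0, 258.2]
ee_rot: [0.0, 1.0, -0.017, -0.0]
force: [-0.2, -0.0, -0.3]
grip_width: 0.643
grip_force: 0.0
```

Emit:
{"method": "step_arm", "body": {"increments": [{"dx":0.07,"dy":1,"dz":0,"wx":0,"wy":0,"wz":0},{"dx":0.07,"dy":1,"dz":0,"wx":0,"wy":0,"wz":0},{"dx":0.07,"dy":1,"dz":0,"wx":0,"wy":0,"wz":0},{"dx":0.07,"dy":1,"dz":0,"wx":0,"wy":0,"wz":0},{"dx":0.07,"dy":1,"dz":0,"wx":0,"wy":0,"wz":0}]}}

```text
time_s: 13.95
eef_pos: [519.9, -158.2, 258.2]
ee_rot: [0.0, 1.0, -0.017, -0.0]
force: [-0.4, 0.8, 0.3]
grip_width: 0.645
grip_force: 0.0
```

Emit:
{"method": "step_arm", "body": {"increments": [{"dx":0.07,"dy":1,"dz":0,"wx":0,"wy":0,"wz":0},{"dx":0.07,"dy":1,"dz":0,"wx":0,"wy":0,"wz":0},{"dx":0.07,"dy":1,"dz":0,"wx":0,"wy":0,"wz":0},{"dx":0.07,"dy":1,"dz":0,"wx":0,"wy":0,"wz":0},{"dx":0.07,"dy":1,"dz":0,"wx":0,"wy":0,"wz":0}]}}

```text
time_s: 14.45
eef_pos: [524.3, -283.4, 258.1]
ee_rot: [-0.0, 1.0, -0.017, -0.0]
force: [-0.6, 0.4, -0.2]
grip_width: 0.642
grip_force: 0.0
```

Emit:
{"method": "step_arm", "body": {"increments": [{"dx":0.1,"dy":1,"dz":0.8,"wx":0,"wy":0,"wz":0},{"dx":0.1,"dy":1,"dz":1,"wx":0,"wy":0,"wz":0},{"dx":0,"dy":0.9,"dz":1,"wx":0,"wy":0,"wz":0},{"dx":0,"dy":0,"dz":1,"wx":0,"wy":0,"wz":0},{"dx":0,"dy":0,"dz":0,"wx":0,"wy":0,"wz":0}]}}

```text
time_s: 14.95
eef_pos: [525.7, -354.3, 159.5]
ee_rot: [-0.002, 1.0, -0.017, -0.003]
force: [0.4, 0.3, 0.4]
grip_width: 0.648
grip_force: 0.0
```

Run:
```python
from h import *
s,c=wristcam(); cv2.imwrite("pics/w3.png",c["frame"]); print(s["eef_pos"],s["ee_rot"])
for d in eyes.landmark_of("wrist","lid"): print(round(d["p"],2),world(0,c,d["point"]).round(1))
disc=[np.array([[54*np.cos(t),54*np.sin(t),z] for t in np.linspace(0,6.28,40) for z in(6,10)]),np.array([[13*np.cos(t),13*np.sin(t),z] for t in np.linspace(0,6.28,20) for z in(10,38)])]
ms=[d["mask"] for d in eyes.cut_out("wrist","lid")]
for m in ms: print(m.sum(),np.argwhere(m).mean(0))
if ms: print(fit(disc,[(c,max(ms,key=lambda m:m.sum()))],(528,-355,[0]),0))
```

```text
[ 525.7329097  -354.33838416  159.54819475] [-0.00240549  0.99984499 -0.01724198 -0.0026301 ]
0.78 [ 528.1 -353.5    4.3]
20800 [212.61538462 315.44725962]
3068 [437.99902216 377.17503259]
([np.float64(526.7791532715812), np.float64(-354.4336061889619), 0, np.float64(0.09370407401766169)], np.float64(0.014451453128360159))
```

View pics/w3.png

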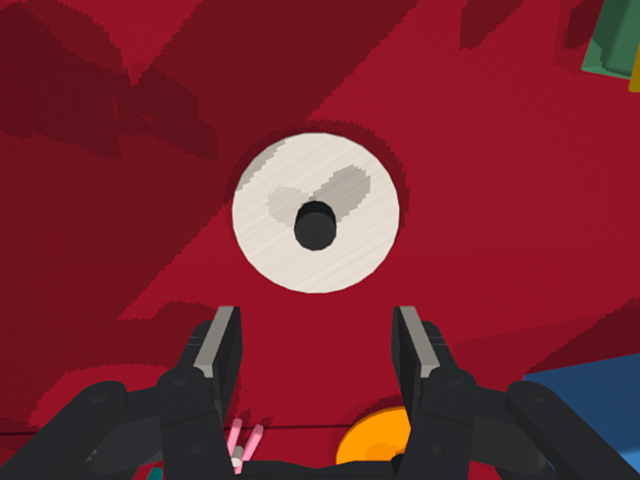

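The wrist view shows the steel lid, knob at (315,228), centred between the fingers. Descend and grip the knob.

Emit:
{"method": "step_arm", "body": {"increments": [{"dx":0.05,"dy":0,"dz":0.9,"wx":0,"wy":0,"wz":0},{"dx":0,"dy":0,"dz":1,"wx":0,"wy":0,"wz":0},{"dx":0,"dy":0,"dz":1,"wx":0,"wy":0,"wz":0},{"dx":0,"dy":0,"dz":1,"wx":0,"wy":0,"wz":0},{"dx":0,"dy":0,"dz":0.5,"wx":0,"wy":0,"wz":0}]}}

```text
time_s: 15.6
eef_pos: [529.1, -353.9, 53.0]
ee_rot: [-0.0, 1.0, -0.016, -0.0]
force: [-0.5, -0.3, 0.3]
grip_width: 0.646
grip_force: 0.0
```

Emit:
{"method": "step_arm", "body": {"increments": [{"dx":0,"dy":0,"dz":0.2,"wx":0,"wy":0,"wz":0},{"dx":0,"dy":0,"dz":0.1,"wx":0,"wy":0,"wz":0},{"dx":0,"dy":0,"dz":0,"wx":0,"wy":0,"wz":0}]}}

```text
time_s: 15.9
eef_pos: [529.4, -354.5, 46.9]
ee_rot: [0.001, 1.0, -0.016, 0.001]
force: [1.0, -0.1, -0.5]
grip_width: 0.648
grip_force: 0.0
```

Emit:
{"method": "step_arm", "body": {"increments": [{"dx":0,"dy":0,"dz":0,"wx":0,"wy":0,"wz":0},{"dx":0,"dy":0,"dz":0,"wx":0,"wy":0,"wz":0},{"dx":0,"dy":0,"dz":0,"wx":0,"wy":0,"wz":0},{"dx":0,"dy":0,"dz":0,"wx":0,"wy":0,"wz":0},{"dx":0,"dy":0,"dz":0,"wx":0,"wy":0,"wz":0}], "fingers": 0, "squeeze": 50}}

```text
time_s: 16.4
eef_pos: [529.4, -354.5, 46.8]
ee_rot: [0.001, 1.0, -0.017, 0.001]
force: [-0.7, 1.0, 6.6]
grip_width: 0.282
grip_force: 49.1
```

The grip is higher than I wanted; I'll re-grip lower.

Emit:
{"method": "step_arm", "body": {"increments": [{"dx":0,"dy":0,"dz":0,"wx":0,"wy":0,"wz":0},{"dx":0,"dy":0,"dz":0,"wx":0,"wy":0,"wz":0},{"dx":-0.05,"dy":0,"dz":0.15,"wx":0,"wy":0,"wz":0},{"dx":-0.05,"dy":0,"dz":0.15,"wx":0,"wy":0,"wz":0},{"dx":0,"dy":0,"dz":0,"wx":0,"wy":0,"wz":0}], "fingers": 45}}

```text
time_s: 16.9
eef_pos: [526.0, -353.8, 37.4]
ee_rot: [-0.001, 1.0, -0.017, -0.001]
force: [0.0, 0.0, -0.2]
grip_width: 0.521
grip_force: 0.0
```

Emit:
{"method": "step_arm", "body": {"increments": [{"dx":0,"dy":0,"dz":0,"wx":0,"wy":0,"wz":0},{"dx":0,"dy":0,"dz":0,"wx":0,"wy":0,"wz":0},{"dx":0,"dy":0,"dz":0,"wx":0,"wy":0,"wz":0},{"dx":0,"dy":0,"dz":0,"wx":0,"wy":0,"wz":0},{"dx":0,"dy":0,"dz":0,"wx":0,"wy":0,"wz":0}], "fingers": 0}}

```text
time_s: 17.4
eef_pos: [526.6, -354.2, 38.5]
ee_rot: [0.0, 1.0, -0.017, 0.0]
force: [0.1, -0.4, 1.4]
grip_width: 0.287
grip_force: 49.3
```

Emit:
{"method": "step_arm", "body": {"increments": [{"dx":0,"dy":0,"dz":-0.4,"wx":0,"wy":0,"wz":0},{"dx":0,"dy":0,"dz":-0.8,"wx":0,"wy":0,"wz":0},{"dx":0,"dy":0,"dz":-1,"wx":0,"wy":0,"wz":0},{"dx":0,"dy":0,"dz":-1,"wx":0,"wy":0,"wz":0},{"dx":0,"dy":0,"dz":-1,"wx":0,"wy":0,"wz":0}]}}

```text
time_s: 17.9
eef_pos: [526.4, -354.0, 144.9]
ee_rot: [-0.0, 1.0, -0.017, 0.0]
force: [-0.0, -0.7, -1.2]
grip_width: 0.288
grip_force: 49.2
```

Emit:
{"method": "step_arm", "body": {"increments": [{"dx":0,"dy":0,"dz":-1,"wx":0,"wy":0,"wz":0},{"dx":0,"dy":0,"dz":-1,"wx":0,"wy":0,"wz":0},{"dx":0,"dy":0,"dz":-1,"wx":0,"wy":0,"wz":0},{"dx":0,"dy":-0.4,"dz":0,"wx":0,"wy":0,"wz":0},{"dx":0,"dy":-0.8,"dz":0,"wx":0,"wy":0,"wz":0}]}}

```text
time_s: 18.4
eef_pos: [527.1, -324.1, 218.1]
ee_rot: [0.0, 1.0, -0.017, 0.0]
force: [0.7, -0.1, -1.9]
grip_width: 0.284
grip_force: 49.2
```

Emit:
{"method": "step_arm", "body": {"increments": [{"dx":-0.05,"dy":-1,"dz":0,"wx":0,"wy":0,"wz":0},{"dx":-0.05,"dy":-1,"dz":0,"wx":0,"wy":0,"wz":0},{"dx":-0.05,"dy":-1,"dz":0,"wx":0,"wy":0,"wz":0},{"dx":-0.05,"dy":-1,"dz":0,"wx":0,"wy":0,"wz":0},{"dx":-0.05,"dy":-1,"dz":0,"wx":0,"wy":0,"wz":0}]}}

```text
time_s: 18.9
eef_pos: [524.8, -197.2, 217.4]
ee_rot: [-0.0, 1.0, -0.016, -0.001]
force: [-0.1, -0.1, -0.7]
grip_width: 0.287
grip_force: 49.2
```

Emit:
{"method": "step_arm", "body": {"increments": [{"dx":-0.05,"dy":-1,"dz":0,"wx":0,"wy":0,"wz":0},{"dx":-0.05,"dy":-1,"dz":0,"wx":0,"wy":0,"wz":0},{"dx":-0.05,"dy":-1,"dz":0,"wx":0,"wy":0,"wz":0},{"dx":-0.05,"dy":-0.9,"dz":0,"wx":0,"wy":0,"wz":0},{"dx":0,"dy":0,"dz":0,"wx":0,"wy":0,"wz":0}]}}

```text
time_s: 19.4
eef_pos: [522.9, -98.5, 217.6]
ee_rot: [-0.001, 1.0, -0.015, -0.001]
force: [-0.4, 0.0, -0.9]
grip_width: 0.285
grip_force: 49.2
```

Run:
```python
from h import *
print(ctrl.sense()["eef_pos"],ctrl.sense()["ee_rot"])
t=np.linspace(0,6.28,40); ring=lambda r,zs:np.array([[r*np.cos(a),r*np.sin(a),z] for a in t for z in zs])
prof=[(30,0),(45,15),(53,40),(55,60),(50,80),(40,100),(40,108),(46,120)]
lota=[np.vstack([ring(a[0],[a[1]]),ring(b[0],[b[1]])]) for a,b in zip(prof,prof[1:])]
c=eyes.capture("side"); cv2.imwrite("pics/side4.png",cv2.resize(c["frame"][130:330,220:460],None,fx=2.5,fy=2.5))
z=ctrl.sense()["eef_pos"][2]-32.5
print("lota",fit(lota,[(c,near("side","lota",(333,280)))],(523,-96,[0]),0))
for d in eyes.landmark_of("side","lid"): print(round(d["p"],2),world(0,c,d["point"]).round(1))
print("lid",fit([ring(54,(0,4)),ring(34,(-6,0))],[(c,near("side","lid",(333,230)))],(523,-96,[0]),z))
```

```text
[522.8983117  -98.5213002  217.59974735] [-6.16875591e-04  9.99885385e-01 -1.51091102e-02 -7.42343272e-04]
lota ([np.float64(523.1382557371309), np.float64(-96.53792820811466), 0, np.float64(0.1668956415642534)], np.float64(0.04314836460169991))
0.82 [522.6 -99.5 186.1]
0.65 [ 319.1 -415.2    5.1]
lid ([np.float64(525.7044398689654), np.float64(-100.2648137709519), np.float64(185.1822240028789), np.float64(0.08219728897128876)], np.float64(0.22987371125944034))
```

View pics/side4.png

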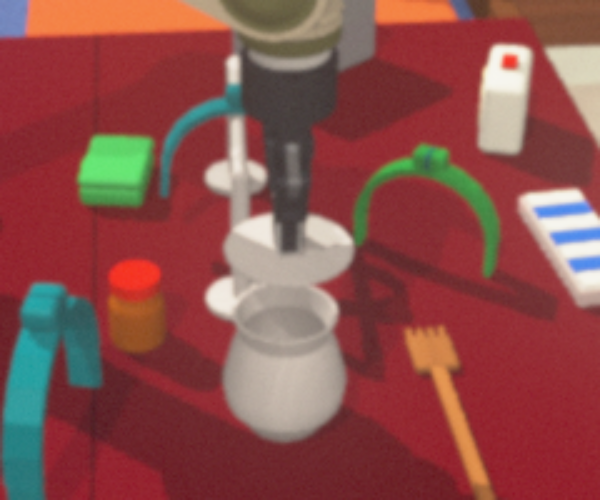

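The lid is held level over the mouth (lid at 288,248; mouth at 287,310). Shift 2 mm and lower.

Emit:
{"method": "step_arm", "body": {"increments": [{"dx":0,"dy":-0.09,"dz":0.5,"wx":0,"wy":0,"wz":0},{"dx":0,"dy":0,"dz":0.6,"wx":0,"wy":0,"wz":0},{"dx":0,"dy":0,"dz":0.6,"wx":0,"wy":0,"wz":0},{"dx":0,"dy":0,"dz":0.4,"wx":0,"wy":0,"wz":0},{"dx":0,"dy":0,"dz":0,"wx":0,"wy":0,"wz":0}]}}

```text
time_s: 20.1
eef_pos: [523.0, -99.1, 164.0]
ee_rot: [-0.001, 1.0, -0.017, -0.001]
force: [0.3, -0.8, -0.6]
grip_width: 0.287
grip_force: 49.2
```

Emit:
{"method": "step_arm", "body": {"increments": [{"dx":0,"dy":0,"dz":0.15,"wx":0,"wy":0,"wz":0},{"dx":0,"dy":0,"dz":0.15,"wx":0,"wy":0,"wz":0},{"dx":0,"dy":0,"dz":0,"wx":0,"wy":0,"wz":0}]}}

```text
time_s: 20.4
eef_pos: [523.6, -99.1, 158.1]
ee_rot: [-0.0, 1.0, -0.017, -0.0]
force: [0.7, -0.3, -0.9]
grip_width: 0.287
grip_force: 49.2
```

Emit:
{"method": "step_arm", "body": {"increments": [{"dx":0,"dy":-0.12,"dz":0,"wx":0,"wy":0,"wz":0},{"dx":0,"dy":0,"dz":0,"wx":0,"wy":0,"wz":0},{"dx":0,"dy":0,"dz":0.1,"wx":0,"wy":0,"wz":0},{"dx":0,"dy":0,"dz":0,"wx":0,"wy":0,"wz":0}]}}

```text
time_s: 20.8
eef_pos: [523.7, -96.1, 155.5]
ee_rot: [-0.0, 1.0, -0.017, -0.0]
force: [-0.9, -0.6, -0.7]
grip_width: 0.287
grip_force: 49.2
```

Emit:
{"method": "step_arm", "body": {"increments": [{"dx":0,"dy":0,"dz":0.08,"wx":0,"wy":0,"wz":0},{"dx":0,"dy":0,"dz":0,"wx":0,"wy":0,"wz":0}]}}

```text
time_s: 21.0
eef_pos: [523.7, -96.1, 153.5]
ee_rot: [-0.0, 1.0, -0.017, -0.0]
force: [0.8, -0.2, -1.7]
grip_width: 0.284
grip_force: 49.3
```

Emit:
{"method": "step_arm", "body": {"increments": [{"dx":0,"dy":0,"dz":0.05,"wx":0,"wy":0,"wz":0},{"dx":0,"dy":0,"dz":0,"wx":0,"wy":0,"wz":0}]}}

```text
time_s: 21.2
eef_pos: [523.8, -96.2, 152.5]
ee_rot: [0.0, 1.0, -0.017, 0.0]
force: [-0.5, 0.6, -0.8]
grip_width: 0.288
grip_force: 49.1
```

Emit:
{"method": "step_arm", "body": {"increments": [{"dx":0,"dy":0,"dz":0.03,"wx":0,"wy":0,"wz":0},{"dx":0,"dy":0,"dz":0,"wx":0,"wy":0,"wz":0}]}}

```text
time_s: 21.4
eef_pos: [524.0, -96.2, 152.4]
ee_rot: [0.0, 1.0, -0.017, 0.0]
force: [-1.4, 0.3, 4.8]
grip_width: 0.285
grip_force: 49.7
```

Contact is at the expected height. Release and retreat.

Emit:
{"method": "step_arm", "body": {"increments": [{"dx":0,"dy":0,"dz":0,"wx":0,"wy":0,"wz":0},{"dx":0,"dy":0,"dz":0,"wx":0,"wy":0,"wz":0},{"dx":0,"dy":0,"dz":0,"wx":0,"wy":0,"wz":0},{"dx":0,"dy":0,"dz":-0.3,"wx":0,"wy":0,"wz":0},{"dx":0,"dy":0,"dz":-0.8,"wx":0,"wy":0,"wz":0}], "fingers": 55}}

```text
time_s: 21.9
eef_pos: [523.2, -95.9, 178.7]
ee_rot: [-0.001, 1.0, -0.017, -0.001]
force: [0.1, -0.1, -0.2]
grip_width: 0.641
grip_force: 0.0
```

Emit:
{"method": "step_arm", "body": {"increments": [{"dx":0,"dy":0,"dz":-1,"wx":0,"wy":0,"wz":0},{"dx":0,"dy":0,"dz":-1,"wx":0,"wy":0,"wz":0},{"dx":0,"dy":0,"dz":-1,"wx":0,"wy":0,"wz":0},{"dx":0,"dy":0,"dz":-1,"wx":0,"wy":0,"wz":0},{"dx":0,"dy":0,"dz":0,"wx":0,"wy":0,"wz":0}]}}

```text
time_s: 22.4
eef_pos: [524.7, -96.4, 283.1]
ee_rot: [0.001, 1.0, -0.017, 0.003]
force: [-0.6, 0.8, -0.4]
grip_width: 0.645
grip_force: 0.0
```

Run:
```python
from h import *
t=np.linspace(0,6.28,40); ring=lambda r,zs:np.array([[r*np.cos(a),r*np.sin(a),z] for a in t for z in zs])
c=eyes.capture("side"); cv2.imwrite("pics/side5.png",cv2.resize(c["frame"][130:330,220:460],None,fx=2.5,fy=2.5))
for l in("lid","headband","lota"):
  for d in eyes.landmark_of("side",l): print(l,round(d["p"],2),world(0,c,d["point"]).round(1))
print("lid",fit([ring(54,(0,4)),ring(13,(4,32))],[(c,near("side","lid",(333,250)))],(523,-96,[0]),120))
s,c=wristcam()
for l in("lid","lota"):
  for d in eyes.landmark_of("wrist",l): print(l,round(d["p"],2),world(0,c,d["point"]).round(1))
```

```text
lid 0.86 [ 319.1 -415.5    6.8]
lid 0.85 [ 524.  -100.6  120.7]
headband 0.92 [701.3 160.6 105. ]
headband 0.88 [508.2 212.7 157.1]
headband 0.77 [ 323.2 -120.2  133.8]
lota 0.68 [524.2 -89.3   1.2]
lid ([np.float64(527.0271024878837), np.float64(-97.28712032692178), 120, np.float64(0.10623282562980683)], np.float64(0.033171238374014256))
lid 0.85 [524.7 -98.6 117.6]
lid 0.8 [ 317.6 -418.2    6.4]
lota 0.55 [396.4  40.5   1.9]
```

View pics/side5.png

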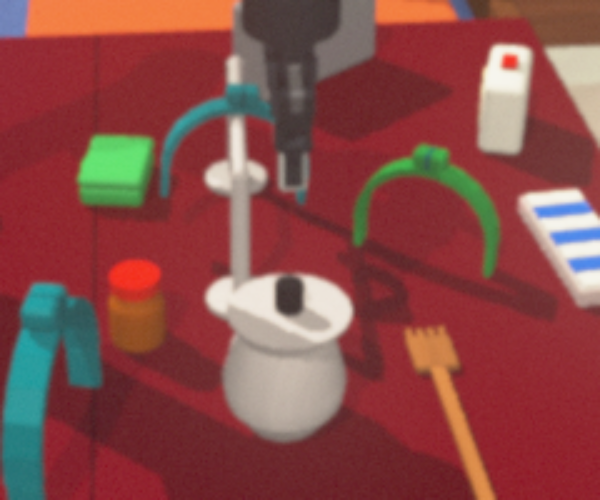

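The lid sits level on the lota, knob up (289,295), and the headband hangs on the bar (240,95). Nothing touches the robot.

```bash
python3 -c "from rig import finish_job; print(finish_job())"
```

```text
the job is handed in; nothing more can be done
None
```

The job is handed in (no verdict was returned): in the last images the teal headband hangs over the bar, one leg on each side, and the steel lid sits level on the lota, knob up, with no bystander seen to have moved.

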